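Reset the ratchet prop of a pattern-tracing board and set it to its second notch

TASK

The light board is propped too steep for tracing: set it to the second notch from the bottom. Its prop only ratchets upwards, so lift the board by its orange handle past the top notch until you feel it come up against its stop (do not force it there), lower it all the way down onto its rests with the handle in hand, never letting it drop, then raise it again until the prop is held in the second notch, and let go. Leave the sewing things around it where they are.

Things in the scene. Friction and masses are not known exactly. Their poses are not given: they have to be found in the camera images.
- stand: the fixed steel stand of the tracing board: base plate 350 x 230 mm, 6 mm thick, reaching from 30 mm before to 320 mm behind its origin. The origin is on the table right below the middle of the board's hinge; x points along the base to the back (away from the robot), y along the hinge, z up
- board: the hinged light board, 240 (x) x 330 (y) x 12 mm, black frame, white upper face, 0.56 to 0.88 kg. Origin: middle of its hinge axis, 78 mm above the table, mid-thickness, at the near edge; x runs up the board to the handle, z out of the white face. Its slope (tilt of z from vertical) is 10 degrees lying on its rests. Damped hinge: at the handle, 1 to 5 N carry it, 0.1 m/s adds 1 N
- handle (a point): middle of the orange handle bar on the board's upper edge: round, 16 mm thick, orange for 104 mm, along the board's y axis, 285 mm from the hinge axis in the board's plane; a free gap of 37 mm between bar and board edge, steel side rods 62 mm either side. It moves on a circle about the hinge and may turn in the gripper's fingers
- prop_pivot (a point): pivot of the steel prop under the board, 125 mm from the hinge, 10 mm below mid-thickness. The prop is 185 mm long; its roller foot is dragged forward over the rack as the board rises, drops of itself behind each tooth, 1.5 degrees above the slope it then holds, and keeps the board from sinking. After passing a notch by 2 or 3 degrees, let the board sink back until the prop carries it
- channel (a point): on the base plate, midway along the channel (202 mm behind the stand's origin) that holds the brass rack of four teeth. Nominal slopes held by notches 1 (bottom) to 4: 36, 42, 48, 53 degrees. The rack is clamped by hand up to 3.5 mm forward or back, which shifts all four together by up to 1.2 degrees. The start is notch 3; notch 2 lies 5.7 degrees below it (give or take 0.2)
- shoe_end (a point): front end of the channel, nominal place of the steel end shoe's drop-off edge. With the slope nominally at 59 the foot rolls off it; 2 degrees higher it meets a hard stop. The shoe is clamped apart from the rack, up to 12 mm forward or back, so that both angles shift together by up to 3.3 degrees and have to be felt. A pull over 20 N on the handle against the stop strains it
- gate (a point): back end of the channel, 18 mm above the table. Once off the shoe, the foot rolls back under the rack as the board is lowered (if the board is caught at 51 to 55 instead, it was not raised far enough), and the board sinks freely to its rests. The foot passes the one-way gate here below 16 degrees of slope and is then ready to climb the rack and catch again
- cone_white: bystander: white thread cone, 72 mm wide, 112 mm high; origin at the centre of its underside
- cone_teal: bystander: teal thread cone, same size
- cone_red: bystander: red thread cone, same size
- shears: bystander: dressmaker's shears with red bows, 215 mm long, lying flat, 12 mm high; origin under the pivot, blades to +x
- pincushion: bystander: red pincushion, 86 mm wide, 55 mm high with its pins; origin at the centre of its underside
- weight_a: bystander: round steel pattern weight, 72 mm wide, 47 mm high with its knob; origin at the centre of its underside
- weight_b: bystander: second pattern weight, same size
- bobbin_box: bystander: clear bobbin box 80 x 120 x 30 mm; origin at the centre of its underside

How it is judged:
On the way, in this order (a step that is already met when the one before it is completed fails the run):
1. the board has been lifted past the top notch (slope over 55 degrees) (angle between board's own z axis and vertical above 0.96 rad).
2. the board has been lowered onto its rests (slope under 13 degrees) (angle between board's own z axis and vertical below 0.227 rad), for 0.1 s.
At the end, for the whole second after the job is handed in: the board stands at rest, let go, held by its prop in the second notch from the bottom (slope between 39.2 and 45.1 degrees, which no other notch gives) (angle between board's own z axis and vertical between 0.684 and 0.787 rad and angular speed of board below 0.05 rad/s and contact force between the fingers and board below 0.2 N); the robot touches nothing.
It fails at once if the board is let drop (it swings faster than 1.1 rad/s, 0.3 m/s at the handle) (angular speed of board above 1.1 rad/s).
It fails at once if the prop is forced against its stop (over 70 N between board or prop and stand) (contact force between board and stand above 70 N).
It fails at once if a bystander is moved by more than 20 mm (distance of any of cone_white, cone_teal, cone_red, shears, pincushion, weight_a, weight_b, bobbin_box from where it was at the start of the episode above 0.02 m).
It also fails if it takes over 48 s, if anything falls off the work surface, if the arm or the gripper's body presses on something with over 40 N, if the wrist force passes 120 N, or if a joint passes its speed limit or range.

ROBOT

A 6-joint arm with a two-finger parallel gripper is mounted at the origin on the work surface. World frame = base frame: x ahead of the robot, y to its left, z up, the work surface at z = 0. Lengths are in m, angles in rad, forces in N, time in s.
With the tool pointing down it reaches from about 0.325 to 0.9 m from the base axis. Payload 3.5 kg.
Tool frame: the origin (TCP) lies between the finger pads; the fingertips stand 14 mm ahead of it and the grasp point (between the pads) lies 5 mm behind it; z points along the fingers, y is the line along which they close (so a half turn about z gives the same grasp; the last joint's range is limited). The gripper opens to 85 mm and grips with 20 to 120 N. Pads are 22 mm wide; open, the fingers measure 114 mm over their backs; the gripper's body (76 mm by 85 mm) begins 54 mm behind the grasp point. The pads swing forward as they close: fully open they stand 13 mm farther back than shut.
Start: joints at [1.141, 0.276, -0.026, 1.268, 0, 1.467], TCP at [0.201, 0.592, 0.206] pointing down, gripper open.
Joint ranges: [-3.12, 3.12], [-0.85, 1.88], [-1.08, 1.24], [-1.95, 2.15], [-1.57, 1.53], [-3.14, 3.14]. Speed limits (rad/s): [2.57, 2.57, 3.14, 3.14, 3.14, 3.14].

INTERFACE

Orientations are given as a 3x3 rotation matrix whose columns are the frame's x, y, z axes.
In Python, from cell import arm, capture, camera_params gives the robot as it stands.
- The arm moves only by the tool drive_tool, never from a script. Its argument "series" is a list of rows, each a list of 5 numbers: the opening, from 0 (shut) to 1 (fully open), then the shift along the tool's x, y, z as a fraction of full scale, then the turn about the tool's z as a fraction of full scale. A call has 1 to 8 rows; each row is the pose to reach, as a shift and turn from the pose commanded when the call began, along the tool's axes at that moment; what a row does not reach only later rows make up. Full scale, the value 1, is 20 cm for a shift and pi/4 rad for a turn. A row lasts 1/8 s, in which the tool goes at most 62.5 mm and 10.7 degrees, less where a joint would pass 70% of its speed; a pose out of reach is approached as far as the arm can. A call with a number of a shift or a turn outside -1 to 1 is refused whole. A call with a gripper value outside its range is refused whole. The fingers move at their own pace and stop on an object; the grip force is fixed at half the most. Time passes only in rows, so rows that repeat a pose let the fingers close. It gives the time, the measured TCP pose, the force, the opening and the grip force at its end, in the units of the state.
- arm.get_state(): the state, without advancing time (a new reading comes with each control period).
- capture(name): name is "side" or "top"; returns the picture (480x640x3 uint8, red, green, blue); there is no depth.
- camera_params(name): a dict with "K" (3x3 intrinsics, pixels), "cam_to_world" (4x4, takes a point from camera to world coordinates). Camera axes: x right, y down, z forward; pixel columns grow to the right and rows downward; lengths in m; the calibration is good to about 2 mm. A picture is of the moment at which its call begins. camera_params takes no time and is no camera call.
- arm.sign_off(): hands the job in; it is judged then, once.
The state is a dict: "time": time; "qpos": joint angles; "dq": joint speeds; "joint_torque": joint torques, N m; "eef_pos": TCP position; "orientation": TCP orientation; "wrist_force": force on the tool from outside, world axes, zero at the start; "torque": the same for the moment, N m; "gripper_width": opening from 0.0 (shut) to 1.0 (fully open); "finger_force": force on a finger pad.
Only numpy, scipy, OpenCV 4.12 (cv2) and the standard library are available. Lean on these libraries where they do the work, as an engineer would, in place of code of your own. Each camera call takes 0.05 s, during which the arm holds its last target. There are 200 camera calls.

## Working session

There is one attempt and no reset: what is moved stays moved. The work goes in short steps, Python scripts to look and compute and a tool call to move; the robot and the scene stay as the last step left them, time stands still between calls to the robot, and variables do not carry over. Pictures are saved under pics/ and viewed, at most 10 in all, crops included, and the job is handed in when it is done.

Besides the shell and the picture viewer there is one more tool, called after "Call:" as a command line: name --pt "numbers of a row" for each row, then --argument value for the rest. drive_tool: Moves the arm, as the interface text tells. Shift numbers are shares of 20 cm and turn numbers shares of pi/4 rad, none past 1 either way. Its arguments: {"type":"object","properties":{"series":{"type":"array"}},"required":["series"]}

```bash
mkdir -p pics; python3 - <<'E'
from cell import arm,capture,camera_params
import cv2,numpy as np
for n in("side","top"):
    im=capture(n); cv2.imwrite(f"pics/{n}0.png",im[:,:,::-1])
    p=camera_params(n);print(n,np.round(p["K"],1).tolist(),np.round(p["cam_to_world"],3).tolist())
s=arm.get_state()
print({k:np.round(v,3).tolist() for k,v in s.items()})
E
```

```text
side [[458.9, 0.0, 317.7], [0.0, 458.9, 237.0], [0.0, 0.0, 1.0]] [[0.948, 0.217, -0.233, 0.813], [0.318, -0.672, 0.669, -0.76], [-0.011, -0.708, -0.706, 0.934], [0.0, 0.0, 0.0, 1.0]]
top [[591.7, 0.0, 322.4], [0.0, 591.7, 233.3], [0.0, 0.0, 1.0]] [[-0.013, -0.988, 0.152, 0.364], [-1.0, 0.016, 0.019, -0.004], [-0.021, -0.151, -0.988, 1.377], [0.0, 0.0, 0.0, 1.0]]
{'time': 0.1, 'qpos': [1.141, 0.277, -0.028, 1.268, 0.0, 1.467], 'dq': [-0.0, -0.002, 0.003, 0.002, -0.0, 0.001], 'joint_torque': [0.001, -44.671, 29.613, 0.008, -0.0, -0.0], 'eef_pos': [0.2, 0.591, 0.205], 'orientation': [[-0.947, 0.321, -0.001], [0.321, 0.947, -0.002], [0.0, -0.002, -1.0]], 'wrist_force': [1.116, 0.524, -0.645], 'torque': [0.01, -0.017, -0.02], 'finger_force': 0.0, 'gripper_width': 1.001}
```

View pics/side0.png

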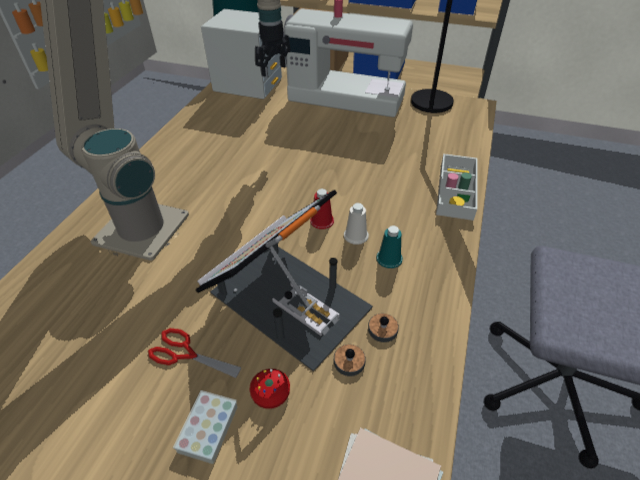

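View pics/top0.png

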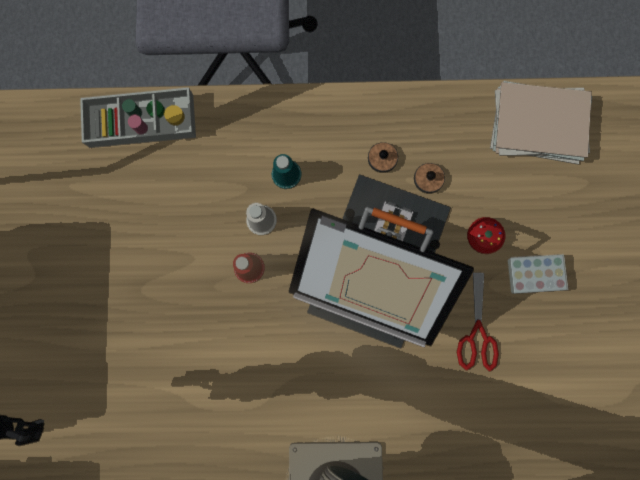

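The side view shows the board tilted, with the orange bar near (307,217). The red, white and teal cones stand behind it in this view, at (322,208), (357,223) and (391,246). The top view shows the bar near (398,221), with the prop and rack under it, and both views show the gripper clear on the left.

```bash
cat > h.py <<'E'
import cv2,numpy as np
from cell import arm,capture,camera_params
def ray(n,uv):
    p=camera_params(n);T=np.array(p["cam_to_world"]);d=T[:3,:3]@np.linalg.solve(p["K"],[uv[0],uv[1],1]);return T[:3,3],d/np.linalg.norm(d)
def tri(a,b):
    (o1,d1),(o2,d2)=ray("side",a),ray("top",b)
    t=np.linalg.lstsq(np.c_[d1,-d2],o2-o1,rcond=None)[0];p,q=o1+t[0]*d1,o2+t[1]*d2
    return (p+q)/2,np.linalg.norm(p-q)
def bar(n,roi):
    im=capture(n);hsv=cv2.cvtColor(im,cv2.COLOR_RGB2HSV)
    m=cv2.inRange(hsv,(5,170,70),(16,255,255));k=np.zeros_like(m);x,y,w,h=roi;k[y:y+h,x:x+w]=m[y:y+h,x:x+w]
    c=max(cv2.findContours(k,cv2.RETR_EXTERNAL,cv2.CHAIN_APPROX_NONE)[0],key=cv2.contourArea)
    r=cv2.minAreaRect(c);b=cv2.boxPoints(r);e=sorted([(b[i]+b[(i+1)%4])/2 for i in range(4)],key=lambda v:-np.linalg.norm(v-r[0]))[:2]
    return np.array(sorted(e,key=lambda v:v[0])),r
E
python3 - <<'E'
from h import *
es,rs=bar("side",(265,180,85,70));et,rt=bar("top",(350,195,90,50))
print(rs,rt,es,et)
# side: right end <-> which top end: try both
for o in(1,-1):
    P=[tri(a,b) for a,b in zip(es,et[::o])];print([(np.round(p,4),round(g,4)) for p,g in P],np.linalg.norm(P[0][0]-P[1][0]))
    A=P[0][0];B=P[1][0]
    d=A-B;d*=np.sign(d[1]);h=(A+B)/2;s=np.arcsin((h[2]-.078)/.285)
    yaw=np.arctan2(-d[0],d[1]);f=np.array([np.cos(yaw),np.sin(yaw)])
    hinge=h[:2]-f*.285*np.cos(s)
    print("handle",h,"slope",np.degrees(s),"yaw",np.degrees(yaw),"hinge",hinge)
E
```

```text
((297.37506103515625, 222.94577026367188), (7.618621349334717, 44.20387268066406), 52.52382278442383) ((398.84930419921875, 220.5684814453125), (55.12638854980469, 8.19288158416748), 20.556045532226562) [[279.83484 236.39328]
 [314.91528 209.49826]] [[373.04108 210.8904 ]
 [424.65753 230.24657]]
[(array([ 0.5426, -0.1038,  0.2474]), np.float64(0.0861)), (array([ 0.5579, -0.15  ,  0.346 ]), np.float64(0.0721))] 0.11002613049079775
handle [ 0.55025564 -0.12691856  0.29670299] slope 50.11909616841289 yaw 18.253235237339737 hinge [ 0.3767106  -0.18415599]
[(array([ 0.5311, -0.173 ,  0.2936]), np.float64(0.0037)), (array([ 0.5704, -0.0779,  0.2948]), np.float64(0.0002))] 0.10298261765939448
handle [ 0.5507179  -0.12543603  0.29421026] slope 49.34378868897188 yaw -22.453333200355413 hinge [ 0.37911149 -0.05451803]
```

Crossing the ends gives a 103 mm bar (104 expected) with both ends at z≈0.294, a slope of about 49° (48 nominal) and a yaw of −22.5°. That is consistent, so I'm approaching above it.

Call:
drive_tool --pt "0.6 -0.2 -0.2 -0.5 0.2" --pt "0.6 -1 -1 -1 1" --pt "0.6 -1 -1 -1 1" --pt "0.6 -1 -1 -1 1" --pt "0.6 -1 -1 -1 1" --pt "0.6 -1 -1 -1 1" --pt "0.6 -1 -1 -1 1" --pt "0.6 -1 -1 -1 1"

```text
time: 1.2
eef_pos: [0.3256, 0.3385, 0.4054]
orientation: [[-0.443, 0.897, -0.001], [0.897, 0.443, -0.0], [0.0, -0.001, -1.0]]
wrist_force: [0.1, 0.5, -0.1]
gripper_width: 0.596
finger_force: 0.0
```

```bash
cat >> h.py <<'E'
H0=np.array([.5507,-.1254,.292]);YAW=np.radians(-22.45)
def to(target,yaw=YAW):
    s=arm.get_state();R=np.array(s["orientation"]);p=np.array(s["eef_pos"])
    c=R[:,1];dy=np.arctan2(c[1],c[0])-yaw
    print("t",round(s["time"],2),"p",np.round(p,4),"shift",np.round(R.T@(np.array(target)-p)/.2,3),"turn",round(dy/(np.pi/4),3),"F",np.round(s["wrist_force"],1),"w",round(s["gripper_width"],3),"q",np.round(s["qpos"],2))
E
python3 -c "
from h import *
to(H0+[0,0,.09])"
```

```text
t 1.2 p [0.3256 0.3385 0.4054] shift [-2.578 -0.017  0.116] turn 1.083 F [ 0.1  0.5 -0.1] w 0.596 q [ 0.67 -0.04  0.02  1.64  0.    1.78]
```

Call:
drive_tool --pt "0.6 -0.3 0 0 0.2" --pt "0.6 -0.6 0 0 0.4" --pt "0.6 -0.9 0 0 0.6" --pt "0.6 -1 0 0 0.8" --pt "0.6 -1 0 0 0.85"

```text
time: 1.82
eef_pos: [0.4145, 0.1586, 0.4043]
orientation: [[0.211, 0.978, -0.003], [0.978, -0.211, -0.001], [-0.001, -0.003, -1.0]]
wrist_force: [0.5, 0.6, 0.0]
gripper_width: 0.6
finger_force: 0.0
```

```bash
python3 -c "
from h import *
to(H0+[0,0,.09])"
```

```text
t 1.82 p [0.4145 0.1586 0.4043] shift [-1.245  0.965  0.11 ] turn 0.229 F [0.5 0.6 0. ] w 0.6 q [ 0.22 -0.09 -0.02  1.64  0.    2.  ]
```

Call:
drive_tool --pt "0.6 -0.25 0.2 0 0.1" --pt "0.6 -0.5 0.4 0 0.23" --pt "0.6 -0.75 0.6 0 0.23" --pt "0.6 -1 0.8 0 0.23" --pt "0.6 -1 0.96 0 0.23" --pt "0.6 -1 0.96 0 0.23" --pt "0.6 -1 0.96 0 0.23"

```text
time: 2.7
eef_pos: [0.5603, -0.0751, 0.4048]
orientation: [[0.378, 0.926, -0.003], [0.926, -0.378, 0.001], [-0.0, -0.003, -1.0]]
wrist_force: [-0.1, -0.2, 0.3]
gripper_width: 0.601
finger_force: 0.0
```

```bash
python3 -c "
from h import *
to(H0+[0,0,.09])"
```

```text
t 2.7 p [ 0.5603 -0.0751  0.4048] shift [-0.251  0.051  0.114] turn 0.005 F [-0.1 -0.2  0.3] w 0.601 q [-0.25  0.14  0.21  1.65  0.    1.71]
```

Call:
drive_tool --pt "0.5 -0.25 0.05 0 0" --pt "0.5 -0.25 0.05 0.1 0" --pt "0.5 -0.25 0.05 0.25 0" --pt "0.5 -0.25 0.05 0.4 0" --pt "0.5 -0.25 0.05 0.5 0" --pt "0.5 -0.25 0.05 0.585 0" --pt "0.5 -0.25 0.05 0.585 0"

```text
time: 3.58
eef_pos: [0.5497, -0.1253, 0.2879]
orientation: [[0.379, 0.926, -0.003], [0.926, -0.379, 0.001], [-0.0, -0.003, -1.0]]
wrist_force: [-0.8, -0.3, 0.6]
gripper_width: 0.5
finger_force: 0.0
```

```bash
python3 -c "
from h import *
to(H0+[0,0,-.005])
s=np.hstack([capture('side')[150:300,200:400],capture('top')[150:300,300:500]])
cv2.imwrite('pics/g1.png',cv2.resize(s,None,fx=2,fy=2,interpolation=2)[:,:,::-1])"
```

```text
t 3.58 p [ 0.5497 -0.1253  0.2879] shift [0.001 0.005 0.004] turn 0.004 F [-0.8 -0.3  0.6] w 0.5 q [-0.34  0.14 -0.03  1.41  0.    1.62]
```

View pics/g1.png

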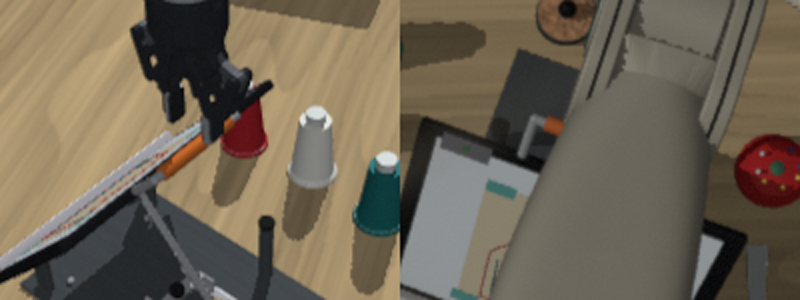

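The left crop shows the fingers straddling the orange bar near crop (213,125), with no contact force. The right crop shows only the arm covering the grasp. Closing.

Call:
drive_tool --pt "0 0 0 0 0" --pt "0 0 0 0 0" --pt "0 0 0 0 0" --pt "0 0 0 0 0" --pt "0 0 0 0 0"

```text
time: 4.3
eef_pos: [0.551, -0.1266, 0.2891]
orientation: [[0.38, 0.925, -0.0], [0.925, -0.38, 0.0], [-0.0, -0.0, -1.0]]
wrist_force: [0.6, 0.2, -0.3]
gripper_width: 0.001
finger_force: 0.0
```

```bash
python3 -c "
from h import *
to(H0+[0,0,-.005])"
```

```text
t 4.3 p [ 0.551  -0.1266  0.2891] shift [ 0.005 -0.004  0.011] turn 0.003 F [ 0.6  0.2 -0.3] w 0.001 q [-0.34  0.14 -0.02  1.41 -0.    1.62]
```

The fingers shut to 0, so they missed the bar. Taking a closer look.

```bash
python3 -c "
from h import *
im=capture('side')
def prj(P,n='side'):
    p=camera_params(n);T=np.linalg.inv(p['cam_to_world']);c=T[:3,:3]@P+T[:3,3];v=p['K']@c;return v[:2]/v[2]
p=np.array(arm.get_state()['eef_pos'])
print(prj(p),prj(p+[0,0,-.014]),prj(H0))
cv2.imwrite('pics/g2.png',cv2.resize(im[150:270,230:390],None,fx=5,fy=5,interpolation=2)[:,:,::-1])"
```

```text
[298.36978383 224.69173579] [298.6433724  229.61065167] [298.39865664 223.24872659]
```

View pics/g2.png

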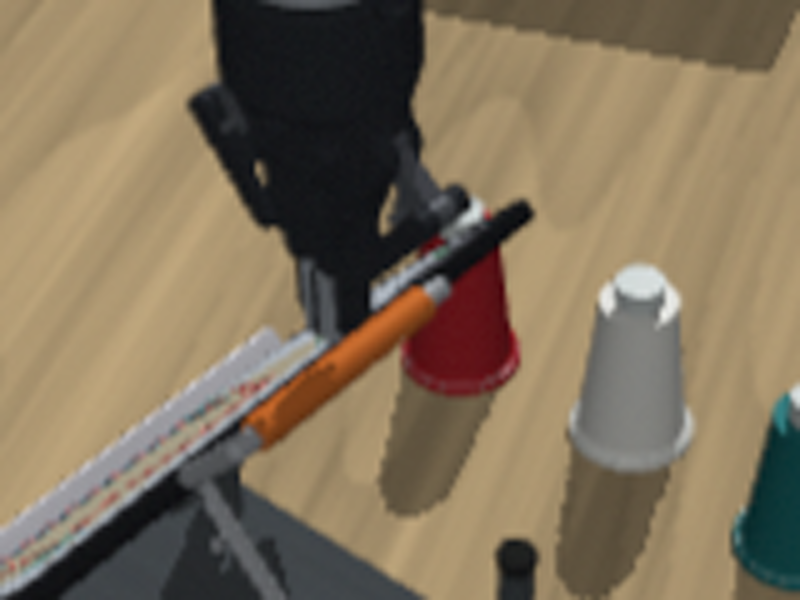

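The shut fingers stand behind the bar in this view: their tips disappear at crop (330,345), behind the orange bar. I'll lift 60 mm straight up to compare the tips with the reported TCP.

Call:
drive_tool --pt "0 0 0 -0.1 0" --pt "0 0 0 -0.2 0" --pt "0 0 0 -0.3 0" --pt "0 0 0 -0.3 0" --pt "0 0 0 -0.3 0"

```text
time: 4.97
eef_pos: [0.5507, -0.1265, 0.3483]
orientation: [[0.38, 0.925, -0.001], [0.925, -0.38, 0.0], [-0.0, -0.001, -1.0]]
wrist_force: [0.1, -0.1, 0.4]
gripper_width: 0.001
finger_force: 0.0
```

```bash
python3 -c "
from h import *
to(H0)
im=capture('side').copy()
def prj(P,n='side'):
    p=camera_params(n);T=np.linalg.inv(p['cam_to_world']);c=T[:3,:3]@P+T[:3,3];v=p['K']@c;return v[:2]/v[2]
p=np.array(arm.get_state()['eef_pos'])
z=cv2.resize(im[130:250,230:390],None,fx=5,fy=5,interpolation=2)
for q,c in((p,(0,255,0)),(p+[0,0,-.014],(0,255,255)),(H0,(255,255,255))):
    u=(prj(np.array(q))-[230,130])*5+2;print(u);cv2.circle(z,tuple(u.astype(int)),3,c,-1)
cv2.imwrite('pics/g3.png',z[:,:,::-1]);print(bar('side',(265,180,85,70)))"
```

```text
t 4.97 p [ 0.5507 -0.1265  0.3483] shift [ 0.005 -0.002  0.281] turn 0.003 F [ 0.1 -0.1  0.4] w 0.001 q [-0.34  0.13  0.09  1.53  0.    1.62]
[336.8545991  365.66024686]
[338.36071665 392.56564725]
[343.99328321 468.24363294]
(array([[280.09998, 236.70003],
       [314.9923 , 209.56157]], dtype=float32), ((297.546142578125, 223.13079833984375), (7.71811056137085, 44.2037239074707), 52.12501525878906))
```

View pics/g3.png

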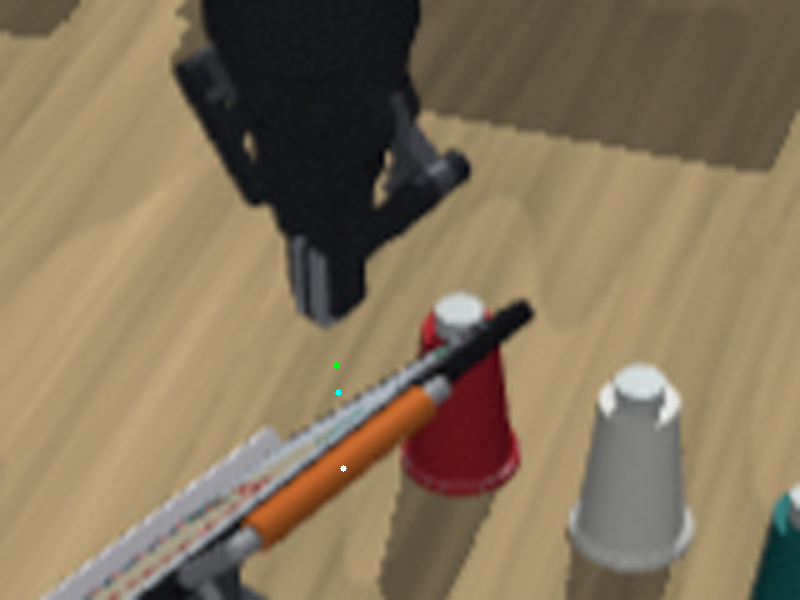

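The marked TCP and tip project to (337,366) and (338,392) in the crop, but the real tips are at about (325,325). Something is off by 13 real px. I'll check the cameras against the robot base and the start pose in the first pictures.

```bash
python3 -c "
from h import *
def prj(P,n):
    p=camera_params(n);T=np.linalg.inv(p['cam_to_world']);c=T[:3,:3]@np.array(P)+T[:3,3];v=p['K']@c;return v[:2]/v[2]
out=[]
for n,(x,y,w,h) in dict(side=(60,0,240,260),top=(0,380,400,100)).items():
    im=cv2.imread(f'pics/{n}0.png')[y:y+h,x:x+w];k=2 if n=='side' else 2
    z=cv2.resize(im,None,fx=k,fy=k,interpolation=cv2.INTER_CUBIC)
    for P,c in(((0,0,0),(0,255,0)),((.201,.592,.206),(255,255,0)),((.201,.592,.192),(0,0,255)),((.201,.592,.3),(255,0,255))):
        u=prj(P,n);print(n,P,u);cv2.circle(z,tuple(((u-[x,y])*k).astype(int)),2,c,-1)
    out.append(z)
W=max(o.shape[1] for o in out)
out=[cv2.copyMakeBorder(o,0,0,0,W-o.shape[1],0) for o in out]
o=np.vstack(out);o=cv2.resize(o,(800*o.shape[1]//800,o.shape[0])) ;cv2.imwrite('pics/chk.png',cv2.resize(o,None,fx=.83,fy=.83));print(o.shape)"
```

```text
side (0, 0, 0) [142.33820674 228.49683412]
side (0.201, 0.592, 0.206) [275.98577927  82.67866532]
side (0.201, 0.592, 0.192) [276.29201765  86.54662166]
side (0.201, 0.592, 0.3) [273.82475821  55.383801  ]
top (0, 0, 0) [336.06297776 490.76022748]
top (0.201, 0.592, 0.206) [ 28.21008082 413.27883124]
top (0.201, 0.592, 0.192) [ 31.87799463 412.21182365]
top (0.201, 0.592, 0.3) [  1.08182355 421.17052604]
(720, 800, 3)
```

View pics/chk.png

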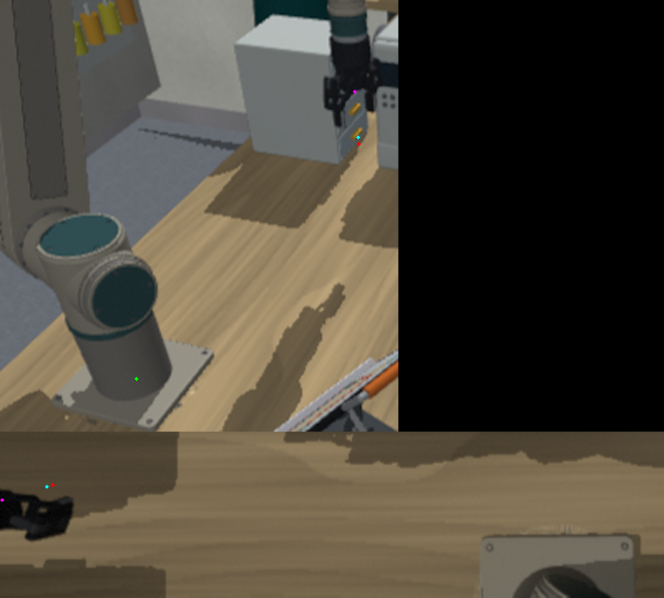

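The base plate matches its projection in both views, so the cameras are right. In both poses the real fingertips appear about 35 mm higher than the reported TCP implies. I'll open, go lower in small steps while watching the force, and look again.

Call:
drive_tool --pt "0.5 0 0 0 0" --pt "0.5 0 0 0 0" --pt "0.5 0 0 0.15 0" --pt "0.5 0 0 0.3 0" --pt "0.5 0 0 0.36 0" --pt "0.5 0 0 0.4 0"

```text
time: 5.82
eef_pos: [0.551, -0.1266, 0.2688]
orientation: [[0.38, 0.925, -0.0], [0.925, -0.38, 0.0], [-0.0, -0.0, -1.0]]
wrist_force: [-0.2, -0.6, 1.2]
gripper_width: 0.504
finger_force: 0.0
```

```bash
python3 -c "
from h import *
to(H0)
im=capture('side')
cv2.imwrite('pics/g4.png',cv2.resize(im[150:270,230:390],None,fx=5,fy=5,interpolation=2)[:,:,::-1])"
```

```text
t 5.83 p [ 0.551  -0.1266  0.2688] shift [ 0.005 -0.003 -0.116] turn 0.003 F [-0.2 -0.6  1.2] w 0.504 q [-0.34  0.14 -0.06  1.37 -0.    1.62]
```

View pics/g4.png

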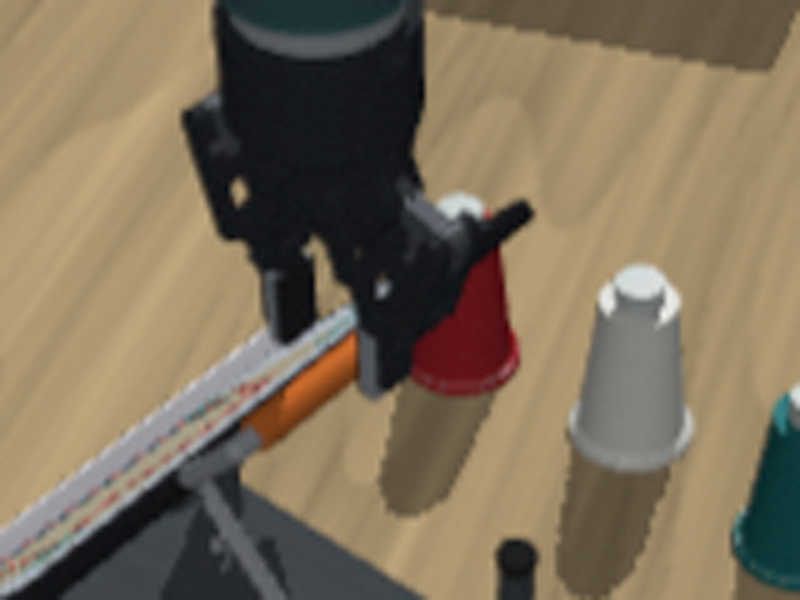

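The far finger now passes in front of the bar, with its tip at (375,390). The near finger is on the board side at (290,335), and the bar runs between them at about tip height. Going 17 mm deeper, then closing.

Call:
drive_tool --pt "0.42 0 0 0.03 0" --pt "0.42 0 0 0.06 0" --pt "0.42 0 0 0.085 0" --pt "0 0 0 0.085 0" --pt "0 0 0 0.085 0" --pt "0 0 0 0.085 0"

```text
time: 6.62
eef_pos: [0.5511, -0.1266, 0.2521]
orientation: [[0.38, 0.925, 0.0], [0.925, -0.38, -0.0], [-0.0, 0.0, -1.0]]
wrist_force: [0.5, -1.0, -2.2]
gripper_width: 0.16
finger_force: 58.4
```

```bash
python3 -c "
from h import *
to(H0)"
```

```text
t 6.62 p [ 0.5511 -0.1266  0.2521] shift [ 0.005 -0.004 -0.2  ] turn 0.003 F [ 0.5 -1.  -2.2] w 0.16 q [-0.34  0.15 -0.09  1.33 -0.    1.62]
```

Gripped (58 N, width plausible for the bar). Raising along the arc (start about 48.5°) to about 57°.

Call:
drive_tool --pt "0 0 -0.028 -0.025 0" --pt "0 0 -0.067 -0.055 0" --pt "0 0 -0.107 -0.086 0" --pt "0 0 -0.148 -0.114 0" --pt "0 0 -0.168 -0.128 0" --pt "0 0 -0.168 -0.128 0"

```text
time: 7.38
eef_pos: [0.5196, -0.1143, 0.2785]
orientation: [[0.38, 0.925, 0.001], [0.925, -0.38, -0.002], [-0.001, 0.001, -1.0]]
wrist_force: [0.4, -4.2, -0.2]
gripper_width: 0.159
finger_force: 59.2
```

```bash
cat >> h.py <<'E'
G0=np.array([.5511,-.1266,.2521]);S0=np.radians(48.5)
def rep():
    s=arm.get_state();d=np.array(s["eef_pos"])-G0;f=np.array([.925,-.38]);F=np.array(s["wrist_force"])
    x=d[:2]@f+.285*np.cos(S0);z=d[2]+.285*np.sin(S0);a=np.arctan2(z,x)
    fx=F[:2]@f
    print("t %.2f slope %.2f r %.4f lat %.4f Frad %.1f Ftan %.1f w %.3f ff %.0f"%(s["time"],np.degrees(a),np.hypot(x,z),d[0]*.38+d[1]*.925,fx*np.cos(a)+F[2]*np.sin(a),-fx*np.sin(a)+F[2]*np.cos(a),s["gripper_width"],s["finger_force"]),"shift per deg y %.4f z %.4f"%(-.285*np.sin(a)*np.pi/180/.2,-.285*np.cos(a)*np.pi/180/.2))
E
python3 -c "
from h import *
rep()"
```

```text
t 7.38 slope 57.12 r 0.2856 lat -0.0006 Frad 0.9 Ftan -1.7 w 0.159 ff 59 shift per deg y -0.0209 z -0.0135
```

Call:
drive_tool --pt "0 0 -0.0105 -0.007 0" --pt "0 0 -0.021 -0.0135 0" --pt "0 0 -0.021 -0.0135 0"

```text
time: 7.75
eef_pos: [0.5165, -0.113, 0.2807]
orientation: [[0.38, 0.925, 0.001], [0.925, -0.38, -0.002], [-0.001, 0.002, -1.0]]
wrist_force: [0.1, -4.5, -1.1]
gripper_width: 0.16
finger_force: 59.1
```

```bash
python3 -c "
from h import *
rep()"
```

```text
t 7.75 slope 57.94 r 0.2857 lat -0.0006 Frad 0.0 Ftan -2.1 w 0.160 ff 59 shift per deg y -0.0211 z -0.0132
```

Call:
drive_tool --pt "0 0 -0.011 -0.0065 0" --pt "0 0 -0.022 -0.013 0" --pt "0 0 -0.022 -0.013 0"

```text
time: 8.12
eef_pos: [0.5124, -0.1114, 0.2837]
orientation: [[0.38, 0.925, 0.001], [0.925, -0.38, -0.002], [-0.001, 0.002, -1.0]]
wrist_force: [0.5, -5.2, 1.4]
gripper_width: 0.158
finger_force: 58.8
```

```bash
python3 -c "
from h import *
rep()"
```

```text
t 8.12 slope 58.99 r 0.2860 lat -0.0007 Frad 2.4 Ftan -1.3 w 0.158 ff 59 shift per deg y -0.0213 z -0.0128
```

Call:
drive_tool --pt "0 0 -0.011 -0.0065 0" --pt "0 0 -0.022 -0.0125 0" --pt "0 0 -0.022 -0.0125 0"

```text
time: 8.5
eef_pos: [0.5085, -0.1099, 0.2863]
orientation: [[0.38, 0.925, 0.001], [0.925, -0.38, -0.002], [-0.001, 0.002, -1.0]]
wrist_force: [1.0, -5.2, 0.0]
gripper_width: 0.164
finger_force: 58.7
```

```bash
python3 -c "
from h import *
rep()"
```

```text
t 8.50 slope 59.99 r 0.2860 lat -0.0007 Frad 1.4 Ftan -2.4 w 0.164 ff 59 shift per deg y -0.0215 z -0.0124
```

Call:
drive_tool --pt "0 0 -0.01 -0.006 0" --pt "0 0 -0.021 -0.011 0" --pt "0 0 -0.021 -0.011 0"

```text
time: 8.88
eef_pos: [0.5049, -0.1084, 0.2885]
orientation: [[0.38, 0.925, 0.002], [0.925, -0.38, -0.003], [-0.002, 0.003, -1.0]]
wrist_force: [0.8, -5.3, -0.3]
gripper_width: 0.164
finger_force: 58.6
```

```bash
python3 -c "
from h import *
rep()"
```

```text
t 8.88 slope 60.88 r 0.2860 lat -0.0008 Frad 1.1 Ftan -2.5 w 0.164 ff 59 shift per deg y -0.0217 z -0.0121
```

Call:
drive_tool --pt "0 0 -0.01 -0.006 0" --pt "0 0 -0.019 -0.0105 0" --pt "0 0 -0.019 -0.0105 0"

```text
time: 9.25
eef_pos: [0.5016, -0.1072, 0.2904]
orientation: [[0.38, 0.925, 0.002], [0.925, -0.38, -0.003], [-0.002, 0.003, -1.0]]
wrist_force: [2.7, -6.4, -0.7]
gripper_width: 0.162
finger_force: 58.7
```

```bash
python3 -c "
from h import *
rep()"
```

```text
t 9.25 slope 61.68 r 0.2860 lat -0.0008 Frad 1.7 Ftan -4.7 w 0.162 ff 59 shift per deg y -0.0219 z -0.0118
```

Call:
drive_tool --pt "0 0 -0.005 -0.0025 0" --pt "0 0 -0.009 -0.005 0" --pt "0 0 -0.009 -0.005 0"

```text
time: 9.62
eef_pos: [0.4998, -0.1065, 0.2918]
orientation: [[0.38, 0.925, 0.002], [0.925, -0.38, -0.003], [-0.002, 0.003, -1.0]]
wrist_force: [2.3, -6.4, 1.6]
gripper_width: 0.166
finger_force: 58.5
```

```bash
python3 -c "
from h import *
rep()"
```

```text
t 9.62 slope 62.14 r 0.2863 lat -0.0009 Frad 3.6 Ftan -3.3 w 0.166 ff 59 shift per deg y -0.0220 z -0.0116
```

Call:
drive_tool --pt "0 0 -0.006 -0.0025 0" --pt "0 0 -0.012 -0.005 0" --pt "0 0 -0.012 -0.005 0"

```text
time: 10.0
eef_pos: [0.4978, -0.1057, 0.2929]
orientation: [[0.38, 0.925, 0.003], [0.925, -0.38, -0.003], [-0.002, 0.004, -1.0]]
wrist_force: [1.7, -6.1, 1.3]
gripper_width: 0.159
finger_force: 58.6
```

```bash
python3 -c "
from h import *
rep()"
```

```text
t 10.00 slope 62.64 r 0.2863 lat -0.0009 Frad 2.9 Ftan -2.8 w 0.159 ff 59 shift per deg y -0.0221 z -0.0114
```

Call:
drive_tool --pt "0 0 -0.008 -0.004 0" --pt "0 0 -0.014 -0.007 0" --pt "0 0 -0.014 -0.007 0"

```text
time: 10.38
eef_pos: [0.4953, -0.1047, 0.2943]
orientation: [[0.38, 0.925, 0.003], [0.925, -0.38, -0.003], [-0.002, 0.004, -1.0]]
wrist_force: [1.1, -7.4, 0.3]
gripper_width: 0.166
finger_force: 58.5
```

```bash
python3 -c "
from h import *
rep()"
```

```text
t 10.38 slope 63.24 r 0.2863 lat -0.0010 Frad 2.0 Ftan -3.3 w 0.166 ff 59 shift per deg y -0.0222 z -0.0112
```

Call:
drive_tool --pt "0 0 -0.006 -0.003 0" --pt "0 0 -0.012 -0.0055 0" --pt "0 0 -0.012 -0.0055 0"

```text
time: 10.75
eef_pos: [0.4936, -0.104, 0.2953]
orientation: [[0.38, 0.925, 0.004], [0.925, -0.38, -0.004], [-0.002, 0.005, -1.0]]
wrist_force: [2.7, -7.4, 0.5]
gripper_width: 0.165
finger_force: 58.5
```

```bash
python3 -c "
from h import *
rep()"
```

```text
t 10.75 slope 63.67 r 0.2864 lat -0.0010 Frad 2.8 Ftan -4.6 w 0.165 ff 59 shift per deg y -0.0223 z -0.0110
```

Call:
drive_tool --pt "0 0 -0.006 -0.003 0" --pt "0 0 -0.012 -0.0055 0" --pt "0 0 -0.012 -0.0055 0"

```text
time: 11.12
eef_pos: [0.4925, -0.1036, 0.2959]
orientation: [[0.381, 0.925, 0.006], [0.925, -0.381, -0.005], [-0.002, 0.007, -1.0]]
wrist_force: [7.1, -9.0, -4.1]
gripper_width: 0.162
finger_force: 58.5
```

```bash
python3 -c "
from h import *
rep()"
```

```text
t 11.12 slope 63.91 r 0.2864 lat -0.0010 Frad 0.7 Ftan -10.8 w 0.162 ff 59 shift per deg y -0.0223 z -0.0109
```

The stop is felt: tangential force jumped to about 11 N and the motion stalled. Lowering, with a check at about 50°.

Call:
drive_tool --pt "0 0 0.022 0.011 0" --pt "0 0 0.066 0.0345 0" --pt "0 0 0.131 0.0725 0" --pt "0 0 0.193 0.114 0" --pt "0 0 0.253 0.158 0" --pt "0 0 0.292 0.19 0" --pt "0 0 0.292 0.19 0"

```text
time: 12.0
eef_pos: [0.5452, -0.1243, 0.2577]
orientation: [[0.38, 0.925, 0.002], [0.925, -0.38, -0.001], [0.0, 0.002, -1.0]]
wrist_force: [2.2, -5.4, 1.9]
gripper_width: 0.165
finger_force: 61.7
```

```bash
python3 -c "
from h import *
rep()"
```

```text
t 12.00 slope 50.21 r 0.2851 lat -0.0001 Frad 4.1 Ftan -2.0 w 0.165 ff 62 shift per deg y -0.0191 z -0.0159
```

Call:
drive_tool --pt "0 0 0.056 0.049 0" --pt "0 0 0.109 0.102 0" --pt "0 0 0.16 0.157 0" --pt "0 0 0.207 0.2145 0" --pt "0 0 0.252 0.275 0" --pt "0 0 0.293 0.337 0" --pt "0 0 0.331 0.401 0" --pt "0 0 0.365 0.468 0"

```text
time: 13.0
eef_pos: [0.6129, -0.1508, 0.1633]
orientation: [[0.379, 0.925, 0.003], [0.925, -0.379, 0.001], [0.002, 0.002, -1.0]]
wrist_force: [5.0, -0.2, 4.0]
gripper_width: 0.164
finger_force: 66.7
```

```bash
python3 -c "
from h import *
rep()"
```

```text
t 13.00 slope 26.03 r 0.2840 lat 0.0010 Frad 6.0 Ftan 1.5 w 0.164 ff 67 shift per deg y -0.0109 z -0.0223
```

Call:
drive_tool --pt "0 0 0.034 0.068 0" --pt "0 0 0.063 0.1375 0" --pt "0 0 0.088 0.2085 0" --pt "0 0 0.102 0.2565 0" --pt "0 0 0.114 0.3045 0" --pt "0 0 0.119 0.329 0" --pt "0 0 0.119 0.329 0"

```text
time: 13.88
eef_pos: [0.6344, -0.1593, 0.0967]
orientation: [[0.379, 0.925, 0.002], [0.925, -0.379, 0.002], [0.003, 0.001, -1.0]]
wrist_force: [6.6, 1.0, 1.7]
gripper_width: 0.165
finger_force: 69.2
```

```bash
python3 -c "
from h import *
rep()"
```

```text
t 13.88 slope 11.79 r 0.2843 lat 0.0014 Frad 5.9 Ftan 0.5 w 0.165 ff 69 shift per deg y -0.0051 z -0.0243
```

Call:
drive_tool --pt "0 0 0.005 0.012 0" --pt "0 0 0.008 0.026 0" --pt "0 0 0.009 0.036 0" --pt "0 0 0.009 0.036 0"

```text
time: 14.38
eef_pos: [0.6357, -0.1598, 0.0899]
orientation: [[0.379, 0.925, 0.001], [0.925, -0.379, 0.003], [0.003, 0.0, -1.0]]
wrist_force: [7.3, 1.4, 0.4]
gripper_width: 0.161
finger_force: 69.2
```

```bash
python3 -c "
from h import *
rep()"
```

```text
t 14.38 slope 10.39 r 0.2844 lat 0.0014 Frad 6.2 Ftan -0.7 w 0.161 ff 69 shift per deg y -0.0045 z -0.0245
```

Call:
drive_tool --pt "0 0 0.004 0.01 0" --pt "0 0 0.006 0.018 0" --pt "0 0 0.006 0.018 0"

```text
time: 14.75
eef_pos: [0.6364, -0.1601, 0.0857]
orientation: [[0.379, 0.925, 0.001], [0.925, -0.379, 0.003], [0.003, -0.0, -1.0]]
wrist_force: [7.2, 1.5, -0.4]
gripper_width: 0.161
finger_force: 70.1
```

```bash
python3 -c "
from h import *
rep()"
```

```text
t 14.75 slope 9.52 r 0.2844 lat 0.0014 Frad 5.9 Ftan -1.4 w 0.161 ff 70 shift per deg y -0.0041 z -0.0245
```

Call:
drive_tool --pt "0 0 0.003 0.01 0" --pt "0 0 0.005 0.02 0" --pt "0 0 0.005 0.02 0"

```text
time: 15.12
eef_pos: [0.6369, -0.1603, 0.0827]
orientation: [[0.379, 0.925, -0.0], [0.925, -0.379, 0.003], [0.003, -0.001, -1.0]]
wrist_force: [4.1, 2.5, 4.6]
gripper_width: 0.164
finger_force: 70.6
```

```bash
python3 -c "
from h import *
rep()"
```

```text
t 15.12 slope 8.91 r 0.2844 lat 0.0014 Frad 3.5 Ftan 4.1 w 0.164 ff 71 shift per deg y -0.0039 z -0.0246
```

Rests felt (upward force +4 N, downward motion stalls). Raising again.

Call:
drive_tool --pt "0 0 -0.009 -0.049 0" --pt "0 0 -0.025 -0.122 0" --pt "0 0 -0.045 -0.194 0" --pt "0 0 -0.0685 -0.265 0" --pt "0 0 -0.096 -0.3345 0" --pt "0 0 -0.127 -0.4025 0" --pt "0 0 -0.1615 -0.469 0" --pt "0 0 -0.186 -0.512 0"

```text
time: 16.12
eef_pos: [0.6021, -0.1467, 0.1842]
orientation: [[0.379, 0.925, -0.001], [0.925, -0.379, 0.002], [0.002, -0.002, -1.0]]
wrist_force: [5.1, 1.4, -4.9]
gripper_width: 0.167
finger_force: 65.8
```

```bash
python3 -c "
from h import *
rep()"
```

```text
t 16.12 slope 30.85 r 0.2838 lat 0.0008 Frad 1.0 Ftan -6.4 w 0.167 ff 66 shift per deg y -0.0128 z -0.0214
```

Call:
drive_tool --pt "0 0 -0.04 -0.063 0" --pt "0 0 -0.083 -0.124 0" --pt "0 0 -0.129 -0.1825 0" --pt "0 0 -0.177 -0.24 0" --pt "0 0 -0.211 -0.277 0" --pt "0 0 -0.228 -0.294 0" --pt "0 0 -0.228 -0.294 0" --pt "0 0 -0.228 -0.294 0"

```text
time: 17.12
eef_pos: [0.5591, -0.1299, 0.2438]
orientation: [[0.38, 0.925, -0.003], [0.925, -0.38, 0.001], [0.0, -0.003, -1.0]]
wrist_force: [-0.8, 2.1, -4.0]
gripper_width: 0.164
finger_force: 62.0
```

```bash
python3 -c "
from h import *
rep()"
```

```text
t 17.12 slope 46.08 r 0.2847 lat 0.0000 Frad -3.9 Ftan -1.7 w 0.164 ff 62 shift per deg y -0.0179 z -0.0173
```

Call:
drive_tool --pt "0 0 0.018 0.0175 0" --pt "0 0 0.036 0.035 0" --pt "0 0 0.046 0.046 0" --pt "0 0 0.05 0.05 0" --pt "0 0 0.05 0.05 0"

```text
time: 17.75
eef_pos: [0.5685, -0.1335, 0.2335]
orientation: [[0.38, 0.925, -0.003], [0.925, -0.38, 0.002], [0.0, -0.003, -1.0]]
wrist_force: [-1.2, 4.8, -2.9]
gripper_width: 0.16
finger_force: 62.1
```

```bash
python3 -c "
from h import *
rep()"
```

```text
t 17.75 slope 43.18 r 0.2847 lat 0.0002 Frad -4.1 Ftan -0.1 w 0.160 ff 62 shift per deg y -0.0170 z -0.0181
```

Call:
drive_tool --pt "0 0 0.005 0.006 0" --pt "0 0 0.01 0.011 0" --pt "0 0 0.01 0.011 0"

```text
time: 18.12
eef_pos: [0.5697, -0.134, 0.232]
orientation: [[0.38, 0.925, -0.004], [0.925, -0.38, 0.002], [0.0, -0.004, -1.0]]
wrist_force: [-4.0, 5.6, 0.8]
gripper_width: 0.161
finger_force: 62.4
```

```bash
python3 -c "
from h import *
rep()"
```

```text
t 18.12 slope 42.79 r 0.2847 lat 0.0002 Frad -3.8 Ftan 4.6 w 0.161 ff 62 shift per deg y -0.0169 z -0.0183
```

The prop carries the board: upward force appears at 42.8°, exactly 5.7° below the start reading. Releasing.

Call:
drive_tool --pt "0.4 0 -0.005 -0.005 0" --pt "0.4 0 -0.005 -0.005 0" --pt "0.4 0 -0.005 -0.005 0" --pt "0.4 0 -0.005 -0.005 0"

```text
time: 18.62
eef_pos: [0.5708, -0.135, 0.2335]
orientation: [[0.38, 0.925, 0.001], [0.925, -0.38, -0.001], [-0.0, 0.001, -1.0]]
wrist_force: [0.2, -0.2, 0.3]
gripper_width: 0.399
finger_force: 0.0
```

```bash
python3 -c "
from h import *
rep()"
```

```text
t 18.62 slope 42.82 r 0.2867 lat -0.0003 Frad 0.4 Ftan 0.0 w 0.399 ff 0 shift per deg y -0.0169 z -0.0182
```

Call:
drive_tool --pt "0.4 0 -0.005 -0.05 0" --pt "0.4 0 -0.005 -0.12 0" --pt "0.4 0 -0.005 -0.25 0" --pt "0.4 0 -0.005 -0.45 0" --pt "0.4 0 -0.005 -0.6 0" --pt "0.4 0 -0.005 -0.6 0" --pt "0.4 0 -0.005 -0.6 0"

```text
time: 19.5
eef_pos: [0.5694, -0.1341, 0.3531]
orientation: [[0.38, 0.925, -0.0], [0.925, -0.38, -0.0], [-0.0, -0.0, -1.0]]
wrist_force: [-1.1, 0.1, 0.3]
gripper_width: 0.4
finger_force: 0.0
```

```bash
python3 -c "
from h import *
rep()
es,rs=bar('side',(260,170,110,100));print(es,rs)
im=capture('side');cv2.imwrite('pics/end.png',cv2.resize(im[120:360,170:490],None,fx=2.5,fy=2.5)[:,:,::-1])"
```

```text
t 19.50 slope 56.44 r 0.3773 lat -0.0000 Frad -0.4 Ftan 1.0 w 0.400 ff 0 shift per deg y -0.0207 z -0.0138
[[287.8391  247.3407 ]
 [322.50787 220.10095]] ((305.1734924316406, 233.7208251953125), (7.750851154327393, 44.08999252319336), 51.8427734375)
```

View pics/end.png

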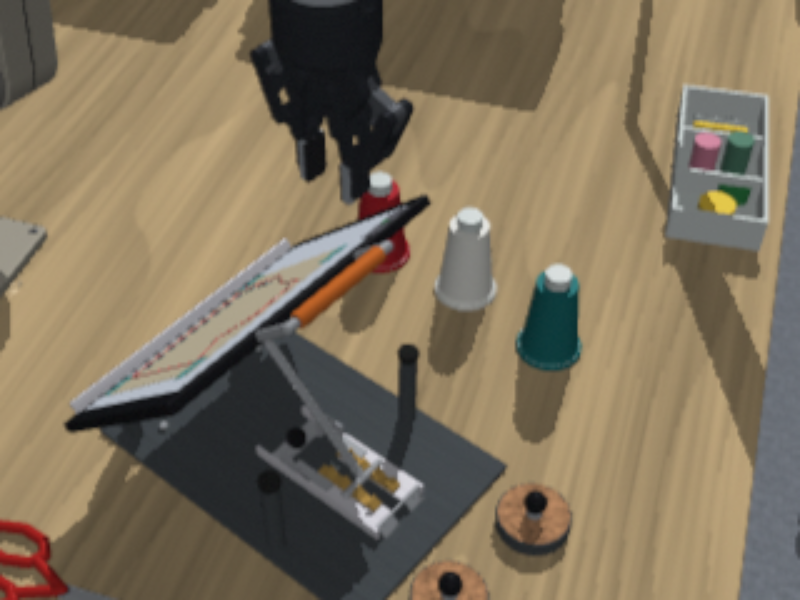

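The picture shows the gripper clear above, the board held by its prop on the rack and the cones in place. The bar moved (+7.8,+10.8) px from the start, which fits a 5.7° lower slope (about +7,+11 px). Handing in.

```bash
python3 -c "
from cell import arm
print(arm.sign_off())"
```

```text
the job is handed in; nothing more can be done
None
```

The board was lifted to its stop, lowered onto its rests, raised again and released with the prop holding it in the second notch, about 5.7° below the start; I handed the job in at about 19.5 s without seeing the judge's verdict.

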